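# Seat and proof-tug a coat-rail peg

## Robot

A 7-joint arm with a two-finger parallel gripper is mounted at the origin on the work surface. World frame = base frame: x ahead of the robot, y to its left, z up, the work surface at z = 0. Lengths are in m, angles in rad, forces in N, time in s.
With the tool pointing down it reaches from about 0.4 to 0.85 m from the base axis. Payload 10.4 kg.
Tool frame: the origin (TCP) lies midway between the tips of the shut fingers; the grasp point (between the pads) lies 19 mm behind it; z points along the fingers, x is the direction in which the jaws open and shut, and the axes are right-handed (so a half turn about z gives the same grasp; the last joint's range is limited). The gripper opens to 85 mm and grips with 20 to 120 N. Pads are 22 mm wide; open, the fingers measure 114 mm over their backs; the gripper's body (76 mm by 85 mm) begins 54 mm behind the grasp point. The pads swing forward as they close: fully open they stand 13 mm farther back than shut.
Start: joints at [1.258, 0.332, -0.065, 1.46, 0.022, 1.35, -0.088], TCP at [0.179, -0.599, 0.231] pointing down, gripper open.
Joint ranges: [-2.6, 2.6], [-0.5, 2.12], [-1.47, 1.34], [0.16, 2.42], [-1.27, 4.41], [0.06, 2.06], [-2.6, 2.6]. Speed limits (rad/s): [2.22, 2.22, 2.79, 2.79, 3.14, 3.14, 3.14].

## Interface

Orientations are given as a unit quaternion [x, y, z, w].
In Python, from workcell import monitor, eyes, ticket, models gives the robot as it stands.
- The arm moves only by the tool servo_tool, never from a script. Its argument "motion" is a list of rows, each a list of 7 numbers: the opening, from 0 (shut) to 1 (fully open), then the shift along the tool's x, y, z in m, then the turn, a rotation vector about the tool's x, y, z in degrees. In form: [[fingers, tx, ty, tz, rx, ry, rz], ...]. A call has 1 to 20 rows; each row is the pose to reach, as a shift and turn from the pose commanded when the call began, along the tool's axes at that moment; what a row does not reach only later rows make up. A row lasts 1/8 s, in which the tool goes at most 62.5 mm and 10.7 degrees, less where a joint would pass 70% of its speed; a pose out of reach is approached as far as the arm can. A call with a gripper value outside its range is refused whole. The fingers move at their own pace and stop on an object; "grip_force" is the grip in N (left out, the last holds). Time passes only in rows, so rows that repeat a pose let the fingers close. It gives the time, the measured TCP pose, the force and the opening at its end, in the units of the state.
- monitor.get_obs(): the state, without advancing time (a new reading comes with each control period).
- eyes.camera(name): name is "side" or "top" or "wrist"; returns (picture, depth): 420x560x3 uint8, blue, green, red; 420x560 float32, m along the optical axis (not along the pixel's ray), 0 where there is no reading.
- eyes.camera_info(name): a dict with "intrinsics" (3x3 intrinsics, pixels), "extrinsics" (4x4, takes a point from world to camera coordinates); the wrist camera has in their place "tool_from_camera" (4x4, takes a point from camera to tool coordinates, whose origin is the TCP and whose axes are the tool frame's). Camera axes: x right, y down, z forward; pixel columns grow to the right and rows downward; lengths in m; the calibration is good to about 2 mm. The wrist camera is an equidistant fisheye: a pixel r from the principal point sees the ray r / f radians off the axis. A picture is of the moment at which its call begins: read the wrist's pose just before it. camera_info takes no time and is no camera call.
- ticket.hand_in(): hands the job in, once; it reports no verdict.
Trained networks look in the newest picture that a camera, given by its name, has taken for a name from the list of things; names that differ only in an ending like _2 or _b are one class to them, and where a whole thing is asked for, a point or a joint stands for the part that bears it (a point fixed in the world has none). Each returns a list of dicts, best first, with "confidence" (0 to 1); they miss things now and then, are a little off and sometimes report something else, mostly with a low value. They report only what shows in the picture. A call takes as long as a camera call. They do not tell look-alikes from the thing itself.
- models.boxes_of(camera, thing): "point" ([x, y, z] in m, in the coordinates of the camera as it stood for that picture, good to about 4 mm: the middle of the surface that is visible of it).
The state is a dict: "clock": time; "joint_pos": joint angles; "joint_velocities": joint speeds; "tau": joint torques, N m; "position": TCP position; "ee_rot": TCP orientation; "ft_force": force on the tool from outside, world axes, zero at the start; "torque": the same for the moment, N m; "grip_width": opening from 0.0 (shut) to 1.0 (fully open).
Only numpy, scipy, OpenCV 4.12 (cv2) and the standard library are available. Lean on these libraries where they do the work, as an engineer would, in place of code of your own. Each camera call takes 0.05 s, during which the arm holds its last target. There are 200 camera calls.

## Task

Take the round straight peg from the peg block and press it fully home in the empty middle hole of the coat rail. Then pull straight up on it with about 8 newtons for a second to prove that it holds - well short of pulling it out again - and leave it fully home with the sprung carriage back at rest. Press with no more than about 22 newtons, and leave the other pegs, the tin and the hammer alone.

Things in the scene. Friction and masses are not known exactly. Their poses are not given: they have to be found in the camera images.
- peg: The peg to fit: pale wood, told from its neighbours by its plain round body. Origin on its axis at the underside of the shoulder, z up. Shoulder: 30 mm disc, z 0 to 6 mm; round body (grip here): 22 mm diameter, z 6 to 60 mm; tenon below: 16 mm diameter, 30 mm long, its last 4 mm tapering to 12 mm. 30 to 60 g. It stands on its shoulder in an easy hole of the peg block.
- hole (a point): Centre of the mouth of the empty middle hole, on the oak rail's upper face, 96 mm above the table at rest; z up, y along the rail; moves with the carriage. 17.6 mm wide, 36 mm deep (through), mouth chamfered 2.5 mm. The tenon drops in freely for some 10 mm, then needs a push of 9 to 18 N until the shoulder sits on the rail. Home, it holds 11 to 14 N of pull, beyond that it slides out.
- carriage (a joint): Height (m) of the sprung carriage that carries the rail: 0 at rest, up positive. It floats on springs and moves straight up or down 1 mm per 3 N of pull or push (3000 N/m, well damped, 12 mm each way): it sinks under the push that seats the peg; a pull of 8 N lifts it 2.7 mm, which a pointer shows on a scale at the rail's +y end.
- stand: Grey steel base of the stand that holds the carriage and rail, fixed: 130 mm by 420 mm, 18 mm thick; origin at the centre of its underside, right below the hole, y along the rail. The rail is 60 mm wide, 310 mm long. Along y from the hole, on both sides: at 105 mm a fitted round peg 60 mm tall, at 148 mm a clamp bar 8 mm tall, at 180 mm a guide post reaching 126 mm above the table.
- block: Plywood peg block, fixed: 235 mm long along its own y, 75 mm wide, 34 mm tall; origin at the centre of its underside. Three 20 mm holes 80 mm apart along y, with the round peg, a square peg and a ball-topped peg in any order; the shoulders rest on its upper face.
- square_peg: A spare peg with a square body 22 mm across and 60 mm tall above the block. Leave it alone. Origin and tenon as for the round peg.
- ball_peg: A spare peg with a thin neck and a 32 mm ball on top, 62 mm tall above the block. Leave it alone. Origin and tenon as for the round peg.
- tin: A closed metal paint tin, 96 mm in diameter and 115 mm tall, 0.9 kg, standing beyond the work. Origin at the centre of its underside. Leave it alone.
- hammer: A hammer lying beyond the work. Leave it alone.
Mind the look-alikes: they are no part of the job. What is shaped like the peg but green or turquoise is not meant.

How it is judged:
On the way, in this order (a step that is already met when the one before it is completed fails the run):
1. the peg is fully home in the rail's empty hole: shoulder within 1.5 mm of the rail, on centre and upright (z of peg in the frame of hole below 0.0015 m and distance between peg and hole below 0.0025 m and angle between the z axis of peg and the z axis of hole, either way round below 0.06 rad), for 0.2 s.
2. the peg is pulled up so that the carriage is lifted 1.83 to 3.67 mm (5.5 to 11 N) for 0.5 s, the peg staying home within 2 mm (value of joint carriage between 0.00183 and 0.00367 m and contact force between the fingers and peg above 1 N and distance between peg and hole below 0.003 m), for 0.5 s.
At the end, for the whole second after the job is handed in: The round peg stands home in the rail's middle hole (shoulder within 2 mm of the rail, origin within 3 mm of the hole's mouth, upright within 0.06 rad), released and at rest, and the carriage is back within 1 mm of its rest height (z of peg in the frame of hole below 0.002 m and distance between peg and hole below 0.003 m and angle between the z axis of peg and the z axis of hole, either way round below 0.06 rad and value of joint carriage between -0.001 and 0.001 m and linear speed of peg below 0.01 m/s); the robot touches nothing.
It fails at once if the peg or rail was pulled up so hard that the carriage rose over 4 mm (12 N) (value of joint carriage above 0.004 m).
It fails at once if the peg or rail was pressed so hard that the carriage sank over 8.5 mm (25.5 N) (value of joint carriage below -0.0085 m).
It fails at once if a spare peg, the tin or the hammer was moved over 20 mm (distance of any of square_peg, ball_peg, tin, hammer from where it was at the start of the episode above 0.02 m).
It also fails if it takes over 64 s, if anything falls off the work surface, if the arm or the gripper's body presses on something with over 40 N, if the wrist force passes 120 N, or if a joint passes its speed limit or range.

## Working session

There is one attempt and no reset: what is moved stays moved. The work goes in short steps, Python scripts to look and compute and a tool call to move; the robot and the scene stay as the last step left them, time stands still between calls to the robot, and variables do not carry over. Pictures are saved under pics/ and viewed, about 8 in all and at most 12, crops included, and the job is handed in when it is done.

Besides the shell and the picture viewer there is one more tool, called after "Request:" in YAML: its name, and indented under it one key for each argument. servo_tool: Moves the arm, as the interface text tells. Its arguments: {"type":"object","properties":{"motion":{"type":"array"},"grip_force":{"type":"number"}},"required":["motion"]}

```bash
mkdir -p pics; cat > h.py <<'E'
import numpy as np, cv2
from scipy.spatial.transform import Rotation as R
from workcell import monitor, eyes, ticket, models
def cloud(cam):
    img,d=eyes.camera(cam); i=eyes.camera_info(cam); K=np.array(i["intrinsics"]); T=np.linalg.inv(np.array(i["extrinsics"]))
    v,u=np.mgrid[:d.shape[0],:d.shape[1]]
    P=np.stack([(u-K[0,2])/K[0,0]*d,(v-K[1,2])/K[1,1]*d,d],-1)@T[:3,:3].T+T[:3,3]
    P[d==0]=np.nan
    return img,P,T,K
E
python3 - <<'E'
from h import *
o=monitor.get_obs();print({k:np.round(v,3).tolist() for k,v in o.items()})
for c in("top","side"):
    img,P,T,K=cloud(c); cv2.imwrite(f"pics/{c}0.png",img); np.save(c,P)
    for n in("peg","square_peg","ball_peg","hole","block","stand","tin","hammer"):
        for b in models.boxes_of(c,n)[:3]:
            p=np.array(b["point"]); q=K@p; print(c,n,round(b["confidence"],2),np.round(T[:3,:3]@p+T[:3,3],3),np.round(q[:2]/q[2]))
E
```

```text
{'clock': 0.0, 'joint_pos': [1.258, 0.333, -0.065, 1.461, 0.022, 1.35, -0.089], 'joint_velocities': [0.0, -0.0, 0.0, 0.003, -0.001, 0.002, -0.0], 'tau': [-0.0, -62.544, 0.049, -39.16, 0.016, 0.01, -0.0], 'position': [0.178, -0.599, 0.231], 'ee_rot': [0.802, -0.598, -0.001, -0.0], 'ft_force': [0.127, -0.193, -1.203], 'torque': [-0.007, -0.014, -0.051], 'grip_width': 1.001}
top peg 0.63 [ 0.421 -0.2    0.089] [321. 291.]
top peg 0.42 [ 0.513 -0.166  0.095] [307. 248.]
top square_peg 0.46 [ 0.529 -0.319  0.095] [376. 242.]
top ball_peg 0.55 [ 0.521 -0.246  0.094] [343. 245.]
top hole 0.76 [0.514 0.196 0.096] [142. 245.]
top block 0.77 [ 0.516 -0.242  0.035] [337. 249.]
top stand 0.21 [ 0.529 -0.321  0.094] [377. 242.]
top tin 0.74 [ 0.737 -0.178  0.119] [313. 147.]
top hammer 0.72 [0.738 0.139 0.025] [178. 155.]
side peg 0.86 [ 0.498 -0.081  0.056] [221. 257.]
side peg 0.81 [ 0.513 -0.176  0.07 ] [265. 276.]
side peg 0.8 [ 0.416 -0.203  0.063] [238. 326.]
side ball_peg 0.73 [ 0.518 -0.258  0.084] [304. 297.]
side hole 0.82 [0.517 0.175 0.096] [137. 172.]
side block 0.74 [ 0.513 -0.267  0.032] [305. 318.]
side stand 0.66 [0.503 0.169 0.056] [137. 191.]
side stand 0.24 [0.74  0.132 0.016] [231. 155.]
side tin 0.69 [ 0.727 -0.198  0.098] [348. 203.]
side hammer 0.69 [0.741 0.131 0.017] [232. 155.]
```

```bash
python3 - <<'E'
import cv2
a=cv2.imread("pics/side0.png")[100:400,80:440];cv2.imwrite("pics/side1.png",cv2.resize(a,None,fx=2,fy=2))
a=cv2.imread("pics/top0.png")[110:330,80:440];cv2.imwrite("pics/top1.png",cv2.resize(a,None,fx=2,fy=2))
E
```

```text
(no output)
```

View pics/side1.png

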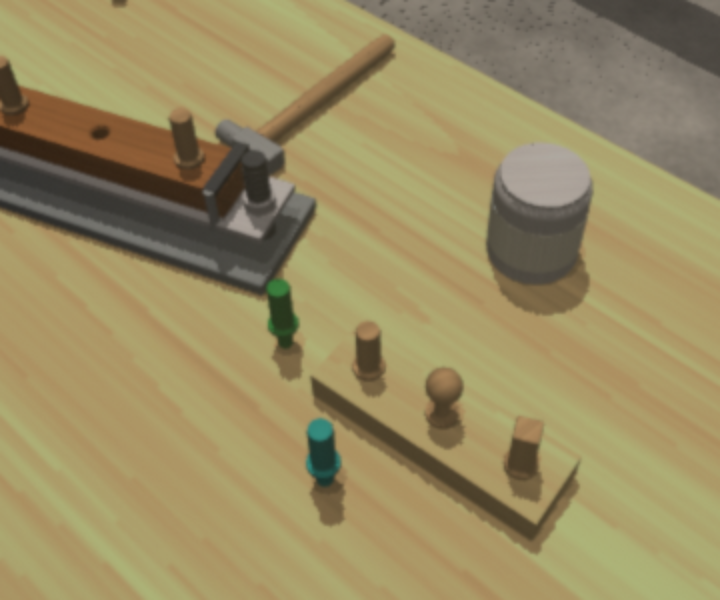

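View pics/top1.png

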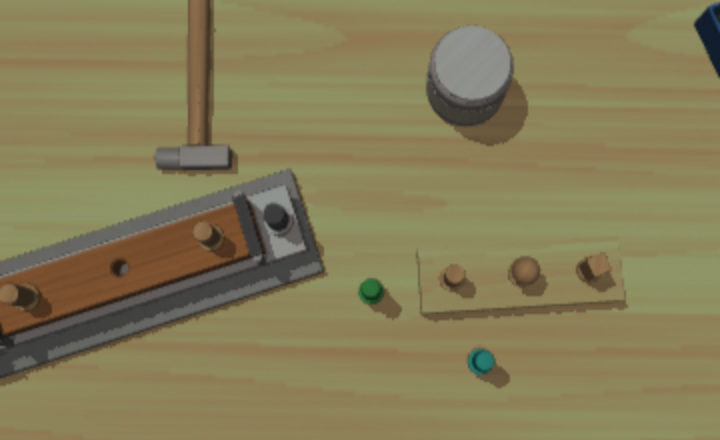

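Candidates (full top image): pale wood round peg (307,248), green (265,255), turquoise (320,290), fitted rail pegs (184,228) and (88,258). I choose the wood one on the block at (307,248). Neighbours are the ball (343,245) and the square (378,243). The empty hole is at (140,244). Next I refine these and check one close crop.

```bash
python3 - <<'E'
from h import *
for c in("top","side"):
    P=np.load(c+".npy")
    def near(x,y,r,z0,z1): return P[(np.hypot(P[...,0]-x,P[...,1]-y)<r)&(P[...,2]>z0)&(P[...,2]<z1)]
    for n,x,y in(("peg",.515,-.17),("ball",.521,-.246),("sq",.528,-.319)):
        q=near(x,y,.03,.06,.12); t=q[q[:,2]>np.nanpercentile(q[:,2],99)-.006]
        print(c,n,len(q),"top z",np.percentile(q[:,2],98).round(4),"top mean",t.mean(0).round(4),"mid",((t.max(0)+t.min(0))/2).round(4))
    q=near(.515,.19,.16,.09,.102); 
    (cx,cy),(w,h),a=cv2.minAreaRect(q[:,:2].astype(np.float32)*1000);print(c,"rail",cx,cy,w,h,a,np.median(q[:,2]))
    f=near(.515,.19,.16,.145,.17);
    k=f[:,1]>.19
    for s in(k,~k): print(" fitted",f[s].mean(0).round(4),((f[s].max(0)+f[s].min(0))/2).round(4),len(f[s]))
    q=near(.515,-.245,.13,.028,.04);print(c,"block",cv2.minAreaRect(q[:,:2].astype(np.float32)*1000),np.median(q[:,2]))
# hole in top image
img=cv2.imread("pics/top0.png");P=np.load("top.npy");g=img.max(2)
s=img[232:258,125:158].max(2);yy,xx=np.where(s<70);print("hole px",xx.mean()+125,yy.mean()+232,len(xx),xx.min()+125,xx.max()+125,yy.min()+232,yy.max()+232)
a=img[225:265,120:160];b=img[225:265,290:330]
cv2.imwrite("pics/crop.png",cv2.resize(np.hstack([a,b]),None,fx=9,fy=9,interpolation=0))
i=eyes.camera_info("top");print(np.array(i["intrinsics"]).round(2).tolist(),np.array(i["extrinsics"]).round(3).tolist())
print(eyes.camera_info("wrist"))
E
```

```text
top peg 86 top z 0.0977 top mean [ 0.5165 -0.1679  0.0947] mid [ 0.5158 -0.1674  0.096 ]
top ball 159 top z 0.0987 top mean [ 0.5221 -0.2477  0.0958] mid [ 0.5224 -0.2469  0.0963]
top sq 129 top z 0.0984 top mean [ 0.5288 -0.3272  0.0953] mid [ 0.5289 -0.3279  0.0962]
top rail 518.8602905273438 198.51434326171875 80.68843841552734 304.17156982421875 18.937435150146484 0.09648149706780429
 fitted [0.4837 0.2992 0.1548] [0.4837 0.3006 0.1532] 97
 fitted [0.5516 0.1016 0.1556] [0.5515 0.1023 0.1532] 88
top block ((487.1865234375, -250.52267456054688), (147.8354949951172, 235.13973999023438), 4.533356666564941) 0.03463042272857053
side peg 231 top z 0.0945 top mean [ 0.5171 -0.1703  0.0923] mid [ 0.5177 -0.1696  0.0926]
side ball 289 top z 0.0954 top mean [ 0.5232 -0.2494  0.0927] mid [ 0.5237 -0.2483  0.0932]
side sq 303 top z 0.095 top mean [ 0.5295 -0.3288  0.0927] mid [ 0.5303 -0.3282  0.0924]
side rail 518.9381103515625 197.7091827392578 83.44788360595703 307.3515319824219 19.482349395751953 0.09462090047771127
 fitted [0.4845 0.2961 0.152 ] [0.4857 0.2975 0.1509] 93
 fitted [0.5519
[... 250 characters left out ...]
, 276.46], [0.0, 534.86, 205.68], [0.0, 0.0, 1.0]] [[0.014, -1.0, 0.008, -0.108], [-0.986, -0.015, -0.169, 0.613], [0.169, -0.005, -0.986, 1.186], [0.0, 0.0, 0.0, 1.0]]
{'intrinsics': array([[325.1922621 ,   0.        , 287.41264171],
       [  0.        , 325.1922621 , 212.43653348],
       [  0.        ,   0.        ,   1.        ]]), 'tool_from_camera': array([[ 9.99999545e-01,  7.54708728e-04, -5.83684772e-04,
         3.83673151e-04],
       [-5.55651871e-04,  9.58008346e-01,  2.86739777e-01,
        -7.36809953e-02],
       [ 7.75579896e-04, -2.86739322e-01,  9.58008330e-01,
        -1.42126311e-01],
       [ 0.00000000e+00,  0.00000000e+00,  0.00000000e+00,
         1.00000000e+00]])}
```

View pics/crop.png

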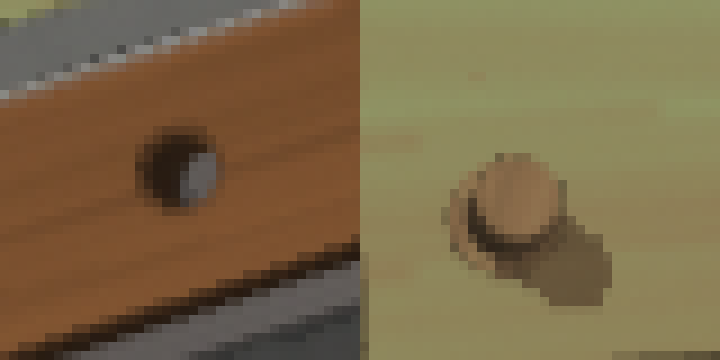

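Crop check: the peg is plain, round, pale wood at full (308,247), and the empty hole is at (140,244). Now I go above the peg.

```bash
cat >> h.py <<'E'
def plan(p,yaw):
    o=monitor.get_obs(); Rt=R.from_quat(o["ee_rot"]); a=np.radians(yaw)
    Rg=R.from_matrix(np.array([[np.cos(a),np.sin(a),0],[np.sin(a),-np.cos(a),0],[0,0,-1]]))
    print("at",np.round(o["position"],4),"t",round(o["clock"],2),"F",np.round(o["ft_force"],2),"g",round(o["grip_width"],3))
    print("shift mm",(Rt.inv().apply(np.array(p)-o["position"])*1000).round(1),"rot",(Rt.inv()*Rg).as_rotvec(degrees=True).round(1))
E
python3 -c "
from h import *
plan([.517,-.169,.19],4.5)"
```

```text
at [ 0.1786 -0.599   0.2313] t 0.9 F [0.29 0.26 0.07] g 1.001
shift mm [-315.3 -447.1   41.3] rot [  0.   -0.  -77.9]
```

Request:
servo_tool:
  motion:
    - [1,-25,0,0,0,0,0]

```text
clock: 1.02
position: [0.1612, -0.5398, 0.2287]
ee_rot: [0.802, -0.598, -0.001, -0.001]
ft_force: [-0.8, 0.6, 0.4]
grip_width: 1.0
```

That row was in mm and was clipped to one safe 62.5 mm step. Shifts must be in metres. I'll replan from here.

```bash
python3 -c "
from h import *
eyes.camera('top')
plan([.517,-.169,.19],4.5)"
```

```text
at [ 0.1577 -0.5299  0.2271] t 1.07 F [-0.22  0.92 -3.34] g 1.001
shift mm [-242.7 -447.5   39.5] rot [ -0.4   0.6 -77.9]
```

Request:
servo_tool:
  motion:
    - [1,-0.027,-0.045,0,0,0,-8]
    - [1,-0.054,-0.09,0,0,0,-16]
    - [1,-0.081,-0.135,0,0,0,-24]
    - [1,-0.108,-0.18,0,0,0,-32]
    - [1,-0.135,-0.225,0,0,0,-40]
    - [1,-0.162,-0.27,0.01,0,0,-48]
    - [1,-0.189,-0.315,0.02,0,0,-56]
    - [1,-0.21,-0.36,0.03,0,0,-64]
    - [1,-0.235,-0.41,0.035,0,0,-72]
    - [1,-0.243,-0.447,0.04,0,0,-78]
    - [1,-0.243,-0.447,0.04,0,0,-78]
    - [1,-0.243,-0.447,0.04,0,0,-78]

```text
clock: 2.58
position: [0.5192, -0.179, 0.1913]
ee_rot: [0.999, 0.039, -0.0, 0.0]
ft_force: [0.0, -0.3, 0.4]
grip_width: 0.999
```

```bash
cat >> h.py <<'E'
def wcloud():
    o=monitor.get_obs(); img,d=eyes.camera("wrist"); i=eyes.camera_info("wrist"); K=i["intrinsics"]; T=np.array(i["tool_from_camera"])
    v,u=np.mgrid[:d.shape[0],:d.shape[1]]; a=(u-K[0,2])/K[0,0]; b=(v-K[1,2])/K[1,1]; r=np.hypot(a,b)+1e-9
    k=np.tan(r)/r*d; P=np.stack([a*k,b*k,d],-1); P[d==0]=np.nan
    P=P@T[:3,:3].T+T[:3,3]; return img,R.from_quat(o["ee_rot"]).apply(P.reshape(-1,3)).reshape(P.shape)+o["position"]
E
python3 - <<'E'
from h import *
img,P=wcloud(); cv2.imwrite("pics/w1.png",img); np.save("w1",P)
for n,x,y in(("peg",.517,-.169),("ball",.522,-.247)):
    for z0,z1 in((.089,.102),(.07,.088),(.05,.07),(.036,.044)):
        m=(np.hypot(P[...,0]-x,P[...,1]-y)<.03)&(P[...,2]>z0)&(P[...,2]<z1); q=P[m]
        if len(q): vv,uu=np.where(m); print(n,z0,len(q),q.mean(0).round(4),((np.percentile(q,2,0)+np.percentile(q,98,0))/2).round(4),(np.percentile(q,98,0)-np.percentile(q,2,0)).round(4),"px",uu.mean().round(),vv.mean().round())
plan([.517,-.169,.053],4.5)
E
```

```text
peg 0.089 597 [ 0.5175 -0.1659  0.0931] [ 0.5175 -0.166   0.0924] [0.019  0.0187 0.0048] px 286.0 197.0
peg 0.07 108 [ 0.5173 -0.1581  0.0794] [ 0.5175 -0.1599  0.0791] [0.0201 0.0077 0.0174] px 286.0 183.0
peg 0.05 94 [ 0.517  -0.1581  0.0604] [ 0.5175 -0.1597  0.0601] [0.0201 0.0074 0.0181] px 286.0 179.0
peg 0.036 252 [ 0.5173 -0.1596  0.0394] [ 0.5176 -0.1618  0.0395] [0.0275 0.0189 0.005 ] px 286.0 176.0
ball 0.089 587 [ 0.5237 -0.2444  0.0925] [ 0.5237 -0.2456  0.0925] [0.0224 0.0216 0.0065] px 286.0 287.0
ball 0.07 348 [ 0.523  -0.2362  0.0834] [ 0.5237 -0.2413  0.0818] [0.0296 0.0214 0.0121] px 286.0 274.0
ball 0.05 36 [ 0.5231 -0.2402  0.0535] [ 0.5232 -0.2407  0.0539] [0.0107 0.0036 0.0074] px 286.0 263.0
ball 0.036 376 [ 0.5234 -0.2405  0.0393] [ 0.5237 -0.2416  0.0398] [0.0272 0.0197 0.0062] px 286.0 257.0
at [ 0.519  -0.1795  0.1914] t 2.62 F [0.09 0.27 0.02] g 0.997
shift mm [ -1.1 -10.7 138.4] rot [ 0.  0. -0.]
```

View pics/w1.png

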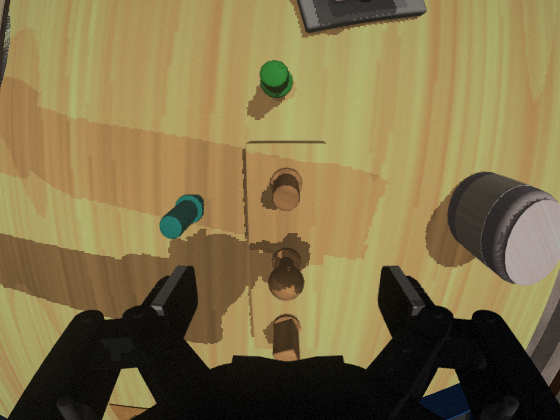

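The wrist view shows the round peg at (286,190), centred between the jaws. The ball is at (286,285), the square at (286,340), and green and turquoise are to the side. All three cameras agree within about 2 mm, so I descend and grip.

Request:
servo_tool:
  motion:
    - [1,-0.0015,-0.0115,0.03,0,0,0]
    - [1,-0.0015,-0.0115,0.07,0,0,0]
    - [1,-0.0015,-0.0115,0.105,0,0,0]
    - [1,-0.0015,-0.0115,0.13,0,0,0]
    - [1,-0.0015,-0.0115,0.138,0,0,0]
    - [1,-0.0015,-0.0115,0.138,0,0,0]
    - [0,-0.0015,-0.0115,0.138,0,0,0]
    - [0,-0.0015,-0.0115,0.138,0,0,0]
    - [0,-0.0015,-0.0115,0.138,0,0,0]
    - [0,-0.0015,-0.0115,0.138,0,0,0]
    - [0,-0.0015,-0.0115,0.138,0,0,0]
    - [0,-0.0015,-0.0115,0.138,0,0,0]
  grip_force: 60

```text
clock: 4.12
position: [0.5175, -0.1672, 0.0537]
ee_rot: [0.999, 0.04, 0.0, 0.0]
ft_force: [-1.5, 0.1, 5.4]
grip_width: 0.241
```

Request:
servo_tool:
  motion:
    - [0,0,0,-0.01,0,0,0]
    - [0,0,0,-0.03,0,0,0]
    - [0,0,0,-0.06,0,0,0]
    - [0,0,0,-0.1,0,0,0]
    - [0,0,0,-0.14,0,0,0]
    - [0,0,0,-0.165,0,0,0]
    - [0,0,0,-0.17,0,0,0]
    - [0,0,0,-0.17,0,0,0]

```text
clock: 5.12
position: [0.517, -0.1671, 0.2227]
ee_rot: [0.999, 0.04, -0.0, -0.0]
ft_force: [-0.1, 0.8, -0.2]
grip_width: 0.24
```

```bash
python3 -c "
from h import *
plan([.517,.199,.224],18.9)"
```

```text
at [ 0.517  -0.1671  0.2227] t 5.12 F [-0.09  0.81 -0.15] g 0.24
shift mm [  29.4 -364.9   -1.3] rot [ -0.    0.  -14.3]
```

Request:
servo_tool:
  motion:
    - [0,0.003,-0.03,0,0,0,-2]
    - [0,0.006,-0.075,0,0,0,-4]
    - [0,0.01,-0.12,0,0,0,-6]
    - [0,0.014,-0.165,0,0,0,-8]
    - [0,0.018,-0.21,0,0,0,-10]
    - [0,0.022,-0.25,0,0,0,-12]
    - [0,0.027,-0.285,0,0,0,-13]
    - [0,0.029,-0.305,0,0,0,-14.3]
    - [0,0.029,-0.31,0,0,0,-14.3]
    - [0,0.029,-0.31,0,0,0,-14.3]
    - [0,0.029,-0.31,0,0,0,-14.3]

```text
clock: 6.5
position: [0.5215, 0.1427, 0.2231]
ee_rot: [0.987, 0.163, -0.0, 0.0]
ft_force: [0.3, -0.7, -0.1]
grip_width: 0.24
```

```bash
python3 - <<'E'
from h import *
img,P=wcloud(); cv2.imwrite("pics/w2.png",img); np.save("w2",P)
i=eyes.camera_info("wrist"); T=np.array(i["tool_from_camera"])
o=monitor.get_obs()
for b in models.boxes_of("wrist","hole")[:2]: print("hole net",b["confidence"],R.from_quat(o["ee_rot"]).apply(T[:3,:3]@b["point"]+T[:3,3])+o["position"])
# rail top and hole
q=(np.abs(P[...,2]-.096)<.006)&(np.hypot(P[...,0]-.517,P[...,1]-.2)<.02); print("rail z",np.median(P[...,2][q]))
vv,uu=np.where(np.hypot(P[...,0]-.517,P[...,1]-.2)<.02); print("hole region px",uu.min(),uu.max(),vv.min(),vv.max())
# held peg in tool frame
Pt=R.from_quat(o["ee_rot"]).inv().apply((P-o["position"]).reshape(-1,3)).reshape(P.shape)
for z0,z1 in((-.045,-.03),(-.025,-.01),(0,.012),(.013,.021),(.024,.034),(.034,.044)):
    m=(np.hypot(Pt[...,0],Pt[...,1])<.03)&(Pt[...,2]>z0)&(Pt[...,2]<z1);q=Pt[m]
    if len(q): print(z0,len(q),np.percentile(q,3,0).round(4),np.percentile(q,97,0).round(4))
for n,x,y in(("hi",.484,.299),("lo",.552,.1)):
    m=(np.hypot(P[...,0]-x,P[...,1]-y)<.025)&(P[...,2]>.145)&(P[...,2]<.17);q=P[m]
    if len(q):print(n,len(q),q.mean(0).round(4))
plan([.517,.199,.224],18.9)
E
```

```text
hole net 0.75 [0.51403191 0.21880395 0.09574138]
rail z 0.09536919485114576
hole region px 280 327 115 162
-0.045 4102 [-0.0208 -0.0122 -0.0444] [ 0.021   0.0086 -0.031 ]
-0.025 1669 [-0.0219 -0.011  -0.0245] [ 0.023  -0.0047 -0.0106]
0 356 [-0.0091 -0.0111  0.0003] [ 0.0105 -0.0039  0.0112]
0.013 710 [-0.0123 -0.0147  0.0134] [ 0.0131 -0.0031  0.0184]
0.034 46 [-0.0042 -0.0084  0.0386] [ 0.0052 -0.0059  0.0438]
hi 110 [0.4872 0.2928 0.15  ]
at [0.5215 0.143  0.2233] t 6.6 F [-0.45  0.39 -1.04] g 0.239
shift mm [ 13.8 -54.4  -0.8] rot [ 0.   0.  -0.1]
```

View pics/w2.png

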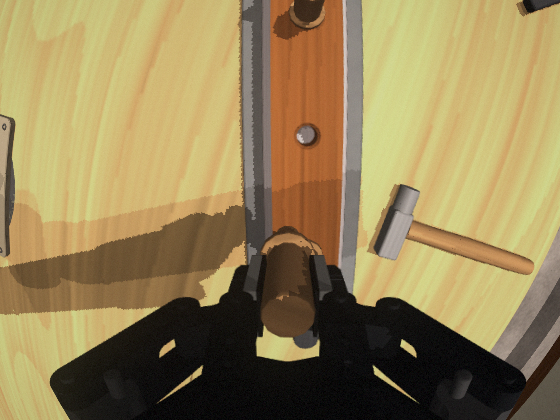

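Hole in the wrist view is at about (306,134). The peg is held upright on the tool axis (offset ≈0.5 mm, 0). Next I compute the hole from the pixels.

```bash
python3 - <<'E'
from h import *
o=monitor.get_obs();img=cv2.imread("pics/w2.png");P=np.load("w2.npy");i=eyes.camera_info("wrist");K=i["intrinsics"];T=np.array(i["tool_from_camera"])
Rw=R.from_quat(o["ee_rot"]).as_matrix()
def plane(u,v,z=.096):
    a=(u-K[0,2])/K[0,0];b=(v-K[1,2])/K[1,1];r=np.hypot(a,b)
    d=np.stack([np.sin(r)*a/r,np.sin(r)*b/r,np.cos(r)],-1)@T[:3,:3].T@Rw.T; c=Rw@T[:3,3]+o["position"]
    return c+d*((z-c[2])/d[...,2])[...,None]
h=cv2.cvtColor(img,cv2.COLOR_BGR2HSV)[112:158,284:330]
med=np.median(cv2.cvtColor(img,cv2.COLOR_BGR2LAB)[112:158,284:330].reshape(-1,3),axis=0)
for th in(20,30,45):
    D=np.linalg.norm(cv2.cvtColor(img,cv2.COLOR_BGR2LAB)[112:158,284:330].astype(float)-med,axis=2)
    n,l,s,c=cv2.connectedComponentsWithStats((D>th).astype(np.uint8)); 
    j=min(range(1,n),key=lambda k:np.hypot(*(c[k]-[22.5,22.5]))-s[k,4]/50)
    vv,uu=np.where(l==j);Q=plane(uu+284.,vv+112.)
    print(th,s[j],c[j]+[284,112],Q.mean(0).round(4),((Q.max(0)+Q.min(0))/2).round(4),np.ptp(Q,axis=0).round(4))
cv2.imwrite("pics/w2c.png",cv2.resize(img[112:158,284:330],None,fx=10,fy=10,interpolation=0))
# top camera hole: ray-plane, using current calibrated view
img=cv2.imread("pics/top0.png");t=eyes.camera_info("top");Kt=np.array(t["intrinsics"]);E=np.linalg.inv(np.array(t["extrinsics"]))
L=cv2.cvtColor(img,cv2.COLOR_BGR2LAB)[234:256,130:152].astype(float);D=np.linalg.norm(L-np.median(L.reshape(-1,3),axis=0),axis=2)
for th in(20,30):
    n,l,s,c=cv2.connectedComponentsWithStats((D>th).astype(np.uint8));j=min(range(1,n),key=lambda k:np.hypot(*(c[k]-[10,10]))-s[k,4]/50)
    vv,uu=np.where(l==j);d=np.stack([(uu+130-Kt[0,2])/Kt[0,0],(vv+234-Kt[1,2])/Kt[1,1],np.ones(len(uu))],-1)@E[:3,:3].T
    Q=E[:3,3]+d*((.096-E[2,3])/d[:,2])[:,None];print("top",s[j],Q.mean(0).round(4),((Q.max(0)+Q.min(0))/2).round(4),np.ptp(Q,axis=0).round(4))
E
```

```text
20 [ 11  11  26  26 527] [307.79127135 135.25047438] [0.5192 0.204  0.096 ] [0.5188 0.2034 0.096 ] [0.022  0.0221 0.    ]
30 [ 13  11  24  26 457] [308.22319475 134.93873085] [0.5194 0.2043 0.096 ] [0.5196 0.2034 0.096 ] [0.0193 0.0216 0.    ]
45 [ 13  12  23  23 212] [309.39622642 135.73113208] [0.5206 0.204  0.096 ] [0.5196 0.2043 0.096 ] [0.0183 0.0192 0.    ]
top [ 5  5  9 10 68] [0.5185 0.2026 0.096 ] [0.518  0.2028 0.096 ] [0.0199 0.018  0.    ]
top [ 5  6  8  8 43] [0.5186 0.2042 0.096 ] [0.518  0.2041 0.096 ] [0.0156 0.0151 0.    ]
```

View pics/w2c.png

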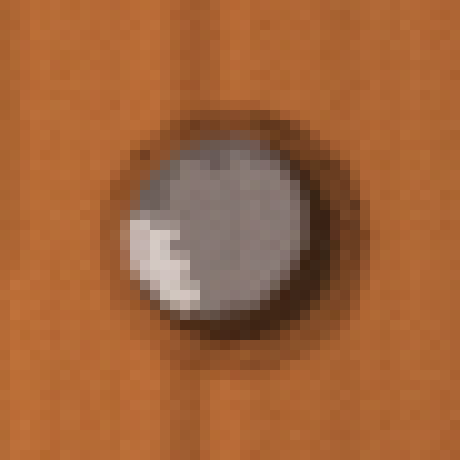

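```bash
python3 -c "
from h import *
plan([.518,.203,.153],18.9)"
```

```text
at [0.5215 0.143  0.2233] t 6.6 F [-0.45  0.39 -1.04] g 0.239
shift mm [ 16.  -57.9  70.2] rot [ 0.   0.  -0.1]
```

Request:
servo_tool:
  motion:
    - [0,0.008,-0.03,0,0,0,0]
    - [0,0.016,-0.058,0,0,0,0]
    - [0,0.016,-0.058,0.02,0,0,0]
    - [0,0.016,-0.058,0.05,0,0,0]
    - [0,0.016,-0.058,0.067,0,0,0]
    - [0,0.016,-0.058,0.07,0,0,0]
    - [0,0.016,-0.058,0.07,0,0,0]
    - [0,0.016,-0.058,0.07,0,0,0]

```text
clock: 7.6
position: [0.5181, 0.2044, 0.1542]
ee_rot: [0.986, 0.164, 0.001, -0.0]
ft_force: [0.2, -0.4, -0.7]
grip_width: 0.242
```

Request:
servo_tool:
  motion:
    - [0,0,0,0.004,0,0,0]
    - [0,0,0,0.008,0,0,0]
    - [0,0,0,0.011,0,0,0]
    - [0,0,0,0.012,0,0,0]
    - [0,0,0,0.012,0,0,0]

```text
clock: 8.22
position: [0.5178, 0.204, 0.1414]
ee_rot: [0.986, 0.164, 0.0, 0.0]
ft_force: [1.4, -2.8, 1.7]
grip_width: 0.239
```

Side force is along tool +y, so the peg sits about 1 mm off that way. I shift by that and continue to the free depth.

Request:
servo_tool:
  motion:
    - [0,0,0.001,0,0,0,0]
    - [0,0,0.001,0.003,0,0,0]
    - [0,0,0.001,0.005,0,0,0]
    - [0,0,0.001,0.005,0,0,0]
    - [0,0,0.001,0.005,0,0,0]

```text
clock: 8.85
position: [0.5179, 0.2033, 0.1362]
ee_rot: [0.986, 0.164, -0.0, 0.0]
ft_force: [0.4, -0.5, -1.1]
grip_width: 0.24
```

Request:
servo_tool:
  motion:
    - [0,0,0,0.003,0,0,0]
    - [0,0,0,0.006,0,0,0]
    - [0,0,0,0.009,0,0,0]
    - [0,0,0,0.012,0,0,0]
    - [0,0,0,0.012,0,0,0]
    - [0,0,0,0.012,0,0,0]

```text
clock: 9.6
position: [0.5182, 0.2035, 0.125]
ee_rot: [0.986, 0.164, 0.0, 0.0]
ft_force: [-2.4, -1.2, 9.7]
grip_width: 0.236
```

Request:
servo_tool:
  motion:
    - [0,0,0,0.003,0,0,0]
    - [0,0,0,0.006,0,0,0]
    - [0,0,0,0.009,0,0,0]
    - [0,0,0,0.009,0,0,0]

```text
clock: 10.1
position: [0.5186, 0.2035, 0.1165]
ee_rot: [0.986, 0.164, 0.001, 0.0]
ft_force: [-3.1, -2.8, 13.3]
grip_width: 0.243
```

Request:
servo_tool:
  motion:
    - [0,0,0,0.002,0,0,0]
    - [0,0,0,0.004,0,0,0]
    - [0,0,0,0.004,0,0,0]
    - [0,0,0,0.004,0,0,0]

```text
clock: 10.6
position: [0.5186, 0.2034, 0.1123]
ee_rot: [0.986, 0.164, 0.001, 0.0]
ft_force: [-1.5, -2.5, 10.9]
grip_width: 0.244
```

Request:
servo_tool:
  motion:
    - [0,0,0,0.0015,0,0,0]
    - [0,0,0,0.0015,0,0,0]
    - [0,0,0,0.0015,0,0,0]

```text
clock: 10.98
position: [0.5186, 0.2034, 0.111]
ee_rot: [0.986, 0.164, 0.001, 0.0]
ft_force: [-2.1, -3.9, 13.2]
grip_width: 0.241
```

```bash
python3 - <<'E'
from h import *
f=[]
for k in range(4):
    img,P=wcloud(); o=monitor.get_obs(); f.append(o["ft_force"])
print(np.mean(f,0),o["position"],o["grip_width"])
cv2.imwrite("pics/w3.png",img)
Pt=R.from_quat(o["ee_rot"]).inv().apply((P-o["position"]).reshape(-1,3)).reshape(P.shape)
hole=np.array([.5188,.2034]);D=np.hypot(P[...,0]-hole[0],P[...,1]-hole[1])
m=(D>.02)&(D<.04)&(np.abs(P[...,2]-.09)<.012);print("rail z",np.median(P[m][:,2]),m.sum())
m=(np.hypot(Pt[...,0],Pt[...,1])<.0145)&(Pt[...,1]<-.0115)&(Pt[...,2]>.008)&(Pt[...,2]<.0175);print("shoulder top z",np.median(P[m][:,2]),m.sum())
img,P,_,_=cloud("side"); cv2.imwrite("pics/side2.png",cv2.resize(img[100:260,60:260],None,fx=4,fy=4))
E
```

```text
[-2.99059628 -3.12855233 13.35135537] [0.51858694 0.20338984 0.11104756] 0.24143937244418795
rail z 0.09085172213005677 5585
shoulder top z 0.09658109712920414 141
```

Request:
servo_tool:
  motion:
    - [0,0,0,0.001,0,0,0]
    - [0,0,0,0.0018,0,0,0]
    - [0,0,0,0.0018,0,0,0]
    - [0,0,0,0.0018,0,0,0]

```text
clock: 11.72
position: [0.5186, 0.2033, 0.1096]
ee_rot: [0.986, 0.164, 0.001, 0.0]
ft_force: [-5.2, -4.5, 17.4]
grip_width: 0.241
```

```bash
python3 - <<'E'
from h import *
f=[]
for k in range(4):
    img,P=wcloud(); o=monitor.get_obs(); f.append(o["ft_force"])
print(np.mean(f,0),o["position"],o["ee_rot"])
Pt=R.from_quat(o["ee_rot"]).inv().apply((P-o["position"]).reshape(-1,3)).reshape(P.shape)
D=np.hypot(P[...,0]-.5188,P[...,1]-.2034)
m=(D>.02)&(D<.04)&(np.abs(P[...,2]-.09)<.012);print("rail z",np.median(P[m][:,2]),m.sum())
m=(np.hypot(Pt[...,0],Pt[...,1])<.0145)&(Pt[...,1]<-.0115)&(Pt[...,2]>.008)&(Pt[...,2]<.0175);print("shoulder top z",np.median(P[m][:,2]),m.sum())
E
```

```text
[-4.4706688  -4.25152415 17.66849099] [0.51860835 0.2033805  0.10958401] [9.86448618e-01 1.64068151e-01 7.89409409e-04 3.76952309e-04]
rail z 0.0894579529149491 5572
shoulder top z 0.09521413839706039 138
```

Force rose 3 N/mm, equal to the carriage spring, so the shoulder is seated. Unload, then pull gently.

Request:
servo_tool:
  motion:
    - [0,0,0,-0.002,0,0,0]
    - [0,0,0,-0.004,0,0,0]
    - [0,0,0,-0.006,0,0,0]
    - [0,0,0,-0.006,0,0,0]
    - [0,0,0,-0.006,0,0,0]

```text
clock: 12.55
position: [0.5184, 0.2033, 0.1141]
ee_rot: [0.986, 0.164, 0.0, 0.0]
ft_force: [2.2, -1.2, 4.4]
grip_width: 0.24
```

Request:
servo_tool:
  motion:
    - [0,0,0,-0.0015,0,0,0]
    - [0,0,0,-0.003,0,0,0]
    - [0,0,0,-0.0045,0,0,0]
    - [0,0,0,-0.0045,0,0,0]

```text
clock: 13.05
position: [0.5176, 0.203, 0.1179]
ee_rot: [0.986, 0.164, -0.0, 0.0]
ft_force: [2.2, -0.6, -6.7]
grip_width: 0.238
```

Request:
servo_tool:
  motion:
    - [0,0,0,-0.0004,0,0,0]
    - [0,0,0,-0.0004,0,0,0]
    - [0,0,0,-0.0004,0,0,0]
    - [0,0,0,-0.0004,0,0,0]
    - [0,0,0,-0.0004,0,0,0]
    - [0,0,0,-0.0004,0,0,0]
    - [0,0,0,-0.0004,0,0,0]
    - [0,0,0,-0.0004,0,0,0]
    - [0,0,0,-0.0004,0,0,0]

```text
clock: 14.18
position: [0.5179, 0.2033, 0.1189]
ee_rot: [0.986, 0.164, -0.0, 0.0]
ft_force: [1.7, -2.2, -9.3]
grip_width: 0.241
```

```bash
python3 - <<'E'
from h import *
f=[]
for k in range(4):
    img,P=wcloud(); o=monitor.get_obs(); f.append(o["ft_force"])
print(np.mean(f,0),o["position"],o["clock"])
Pt=R.from_quat(o["ee_rot"]).inv().apply((P-o["position"]).reshape(-1,3)).reshape(P.shape)
D=np.hypot(P[...,0]-.5188,P[...,1]-.2034)
m=(D>.02)&(D<.04)&(np.abs(P[...,2]-.096)<.012);print("rail z",np.median(P[m][:,2]),m.sum())
m=(np.hypot(Pt[...,0],Pt[...,1])<.0145)&(Pt[...,1]<-.0115)&(Pt[...,2]>.008)&(Pt[...,2]<.0175);print("shoulder top z",np.median(P[m][:,2]),m.sum())
E
```

```text
[ 0.76411792 -1.8559593  -9.3491177 ] [0.51789211 0.20326339 0.11884152] 14.375
rail z 0.09836580550459331 5555
shoulder top z 0.10435079878644225 138
```

The pull holds at 9.3 N with the rail up 3.0 mm (about 1 s held), and the shoulder still seated. Lower to rest, with a slight press first.

Request:
servo_tool:
  motion:
    - [0,0,0,0.0015,0,0,0]
    - [0,0,0,0.003,0,0,0]
    - [0,0,0,0.0045,0,0,0]
    - [0,0,0,0.0055,0,0,0]
    - [0,0,0,0.0055,0,0,0]
    - [0,0,0,0.0055,0,0,0]

```text
clock: 15.12
position: [0.5182, 0.2034, 0.1138]
ee_rot: [0.986, 0.164, 0.0, 0.0]
ft_force: [-2.6, -4.2, 4.8]
grip_width: 0.244
```

Request:
servo_tool:
  motion:
    - [0,0,0,-0.0018,0,0,0]
    - [0,0,0,-0.0018,0,0,0]
    - [0,0,0,-0.0018,0,0,0]
    - [1,0,0,-0.0018,0,0,0]
    - [1,0,0,-0.0018,0,0,0]
    - [1,0,0,-0.0018,0,0,0]
    - [1,0,0,-0.0018,0,0,0]
    - [1,0,0,-0.0018,0,0,0]
    - [1,0,0,-0.0018,0,0,0]
    - [1,0,0,-0.03,0,0,0]
    - [1,0,0,-0.07,0,0,0]
    - [1,0,0,-0.11,0,0,0]
    - [1,0,0.05,-0.12,0,0,0]
    - [1,0,0.1,-0.12,0,0,0]
    - [1,0,0.1,-0.12,0,0,0]
    - [1,0,0.1,-0.12,0,0,0]

```text
clock: 17.12
position: [0.5501, 0.1093, 0.2333]
ee_rot: [0.986, 0.164, -0.0, -0.0]
ft_force: [-0.3, -0.1, 0.6]
grip_width: 1.0
```

```bash
python3 - <<'E'
from h import *
img,P=wcloud(); o=monitor.get_obs(); cv2.imwrite("pics/w4.png",img); print(o["ft_force"],o["grip_width"],o["position"])
D=np.hypot(P[...,0]-.5186,P[...,1]-.2034)
for n,z0,z1,a,b in(("rail",.09,.1,.02,.035),("shoulder",.098,.106,.011,.016),("top",.15,.17,0,.012)):
    m=(D>a)&(D<b)&(P[...,2]>z0)&(P[...,2]<z1); print(n,m.sum(),np.median(P[m],0) if m.any() else "")
Q,PS,_,_=cloud("side"); D=np.hypot(PS[...,0]-.5186,PS[...,1]-.2034)
m=(D<.02)&(PS[...,2]>.12); print("side top z",np.nanpercentile(PS[m][:,2],95),PS[m].mean(0))
cv2.imwrite("pics/end.png",np.hstack([cv2.resize(img,(400,300)),cv2.resize(Q[110:260,60:260],(400,300))]))
E
```

```text
[0.36457031 0.71187886 0.57174301] 0.995219325601157 [0.54991471 0.10998339 0.23340064]
rail 3140 [0.51873816 0.20273368 0.09534931]
shoulder 222 [0.52202083 0.19525765 0.10129247]
top 763 [0.518727   0.20356373 0.15515151]
side top z 0.15524878188093255 [0.51712136 0.19616275 0.14156178]
```

View pics/end.png

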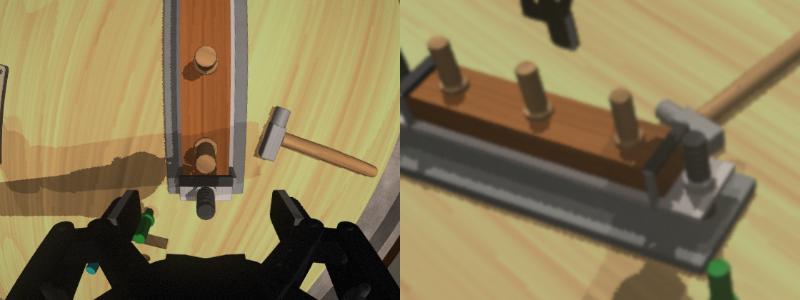

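The peg stands home and upright between the fitted pegs at (530,90) in the side view. The shoulder top is 5.9 mm above the rail (nominal 6 mm), the rail is back at its rest reading, and the hand is clear.

```bash
python3 -c "
from h import *
print(ticket.hand_in())"
```

```text
the job is handed in; nothing more can be done
None
```

The round wooden peg is fully home in the rail's empty middle hole and held under the pull test. I have handed the job in; it reports no verdict.

- **Pressing:** I stopped at about 17.7 N. Over the last 1.5 mm the force rose by 3 N/mm, matching the carriage spring, so the shoulder was on the rail.
- **Pull test:** I pulled at about 9.3 N, a little above the 8 N asked but within the 5.5–11 N allowed. I held it about 1 s. The rail rose about 3.0 mm and the shoulder stayed seated.
- **Final checks:** The shoulder top reads 5.9 mm above the rail (6 mm nominal). The rail height reads the same as before the work (95.3 vs 95.4 mm), and the peg stands on centre. The gripper is open and clear of everything. I saw no sign of the spare pegs, tin or hammer being touched, but I did not measure their positions again at the end.

**Slip and side loads:** My first move was entered in millimetres instead of metres; it was clipped to one harmless step in free air. Side forces of up to about 6 N appeared while pressing, and they eased as the load came off.

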